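# Put the red bench scraper away in the wooden block

## Robot

A 6-joint arm with a two-finger parallel gripper is mounted at the origin on the work surface. World frame = base frame: x ahead of the robot, y to its left, z up, the work surface at z = 0. Lengths are in m, angles in rad, forces in N, time in s.
With the tool pointing down it reaches from about 0.25 to 0.8 m from the base axis. Payload 3.9 kg.
Tool frame: the origin (TCP) lies midway between the tips of the shut fingers; the grasp point (between the pads) lies 19 mm behind it; z points along the fingers, y is the line along which they close (so a half turn about z gives the same grasp; the last joint's range is limited). The gripper opens to 85 mm and grips with 20 to 120 N. Pads are 22 mm wide; open, the fingers measure 114 mm over their backs; the gripper's body (76 mm by 85 mm) begins 54 mm behind the grasp point. The pads swing forward as they close: fully open they stand 13 mm farther back than shut.
Start: joints at [1.241, 0.26, -0.138, 1.173, 0, 1.571], TCP at [0.17, 0.497, 0.231] pointing down, gripper open.
Joint ranges: [-2.78, 2.78], [-0.83, 1.72], [-1.28, 1.37], [-1.9, 2.12], [-1.57, 1.48], [-3.14, 3.14]. Speed limits (rad/s): [2.57, 2.57, 3.14, 3.14, 3.14, 3.14].

## Interface

Orientations are given as a 3x3 rotation matrix whose columns are the frame's x, y, z axes.
In Python, from plant import ctrl gives the robot as it stands.
- The arm moves only by the tool carry_out, never from a script. Its argument "deltas" is a list of rows, each an object with "translation": the shift along the world's x, y, z normalised to -1 to 1, where 1 is 40 mm, a list of three; "twist": the turn about the world's z normalised to -1 to 1, where 1 is 4 degrees; "gripper": the closure, from 0 (fully open) to 1 (shut). In form: [{"translation": [x, y, z], "twist": twist, "gripper": gripper}, ...]. A call has 1 to 12 rows; each row shifts and turns the commanded pose from where the row before left it; what a row does not reach is not made up. A row lasts 1/8 s, in which the tool goes at most 62.5 mm and 10.7 degrees, less where a joint would pass 70% of its speed; a pose out of reach is approached as far as the arm can. A call with a number of a shift or a turn outside -1 to 1 is refused whole. A call with a gripper value outside its range is refused whole. The fingers move at their own pace and stop on an object; the grip force is fixed at half the most. Time passes only in rows, so rows that do not move let the fingers close. It gives the time, the measured TCP pose, the force, the opening and the grip force at its end, in the units of the state.
- ctrl.read_state(): the state, without advancing time (a new reading comes with each control period).
- ctrl.capture(name): name is "side" or "top"; returns a dict with "image" (420x560x3 uint8, blue, green, red), "K" (3x3 intrinsics, pixels), "cam_to_world" (4x4, takes a point from camera to world coordinates). Camera axes: x right, y up, looking along -z (the intrinsics and any distortion apply to the point x, -y, -z); pixel columns grow to the right and rows downward; lengths in m; the calibration is good to about 2 mm. A picture is of the moment at which its call begins. There is no depth.
- ctrl.finish_job(): hands the job in; it is judged then, once.
The state is a dict: "t": time; "joint_positions": joint angles; "qvel": joint speeds; "effort": joint torques, N m; "position": TCP position; "ee_rot": TCP orientation; "wrist_force": force on the tool from outside, world axes, zero at the start; "ft_torque": the same for the moment, N m; "grip_width": opening from 0.0 (shut) to 1.0 (fully open); "grasp_force": force on a finger pad.
Only numpy, scipy, OpenCV 4.12 (cv2) and the standard library are available. Lean on these libraries where they do the work, as an engineer would, in place of code of your own. Each camera call takes 0.05 s, during which the arm holds its last target. There are 200 camera calls.

## Task

Baking is over: take the red-handled dough scraper out of its grey drip rest and put it away in the wooden block, blade down in the slot and all the way to the bottom. Lower it in rather than dropping it, let go, and leave the blue-handled scraper standing in its own rest.

Things in the scene. Friction and masses are not known exactly. Their poses are not given: they have to be found in the camera images.
- scraper_red: To be put away. Dough scraper standing blade down in a grey rest: flat steel blade 3 mm thick, 100 mm wide; red bar handle along its top, 24 mm thick, 110 mm long, 28 mm high, its middle 114 mm above the blade's lower edge. Origin: middle of the lower edge; x across the blade's faces, y along the handle, z up to the handle. 0.2 to 0.4 kg; may lean 7 degrees.
- scraper_blue: Not to be moved. Dough scraper standing blade down in a grey rest: flat steel blade 3 mm thick, 100 mm wide; blue bar handle along its top, 24 mm thick, 110 mm long, 28 mm high, its middle 114 mm above the blade's lower edge. Origin: middle of the lower edge; x across the blade's faces, y along the handle, z up to the handle. 0.2 to 0.4 kg; may lean 7 degrees.
- rest_red: Grey plastic drip rest fixed to the table, 60 (x) by 140 (y) mm, 46 mm high, holding the red scraper (the blue one has a like rest). Origin: centre of its underside, y along its slot. Slot 8 mm wide, 120 mm long, floor 6 mm above the table: lifting the scraper 45 mm straight up frees it.
- block: Brown wooden block fixed to the table, 90 (x) by 150 (y) mm, 90 mm high. Origin: centre of its underside; y along its one slot, in the middle: 130 mm long, 14 mm wide, pale sides flaring over the top 15 mm to a mouth 34 mm wide; floor 15 mm above the table. A scraper on that floor has its handle's middle 129 mm above the table, clear above the block, and may lean 10 degrees.
There are look-alikes about, which are no part of the job. What is shaped like the scraper_red but black is not meant. There is more than one size of the block; the job needs the larger.

How it is judged:
By the outcome, as a careful person would: the job done as asked, in the order asked, and still so for the second after the job is handed in, with the robot touching nothing.
It also fails if it takes over 43 s, if anything falls off the work surface, if the arm or the gripper's body presses on something with over 40 N, if the wrist force passes 120 N, or if a joint passes its speed limit or range.

## Working session

There is one attempt and no reset: what is moved stays moved. The work goes in short steps, Python scripts to look and compute and a tool call to move; the robot and the scene stay as the last step left them, time stands still between calls to the robot, and variables do not carry over. Pictures are saved under pics/ and viewed, at most 10 in all, crops included, and the job is handed in when it is done.

Besides the shell and the picture viewer there is one more tool, called after ">>>" as name(argument=value, ...), one argument or row to a line, values as JSON. carry_out: Moves the arm, as the interface text tells. Its arguments: {"type":"object","properties":{"deltas":{"type":"array"}},"required":["deltas"]}

```bash
mkdir -p pics; cat > h.py <<'E'
import numpy as np, cv2
from plant import ctrl
def cap(n,f=None):
    c=ctrl.capture(n)
    if f: cv2.imwrite('pics/'+f,c['image'])
    return c
def ray(c,u,v):
    K=c['K'];T=np.array(c['cam_to_world'])
    d=np.linalg.inv(K)@np.array([u,v,1.]);d=T[:3,:3]@np.array([d[0],-d[1],-d[2]])
    return T[:3,3],d/np.linalg.norm(d)
def onz(c,u,v,z):
    o,d=ray(c,u,v);return o+d*(z-o[2])/d[2]
def proj(c,p):
    T=np.linalg.inv(c['cam_to_world']);q=T[:3,:3]@np.array(p)+T[:3,3]
    q=np.array(c['K'])@np.array([q[0],-q[1],-q[2]]);return q[:2]/q[2]
E
python3 - <<'E'
from h import *
for n in('top','side'):
    c=cap(n,n+'0.png');print(n,{k:v for k,v in c.items() if k!='image'})
print(ctrl.read_state())
E
```

```text
top {'K': array([[447.60659173,   0.        , 281.11814902],
       [  0.        , 447.60659173, 203.60788787],
       [  0.        ,   0.        ,   1.        ]]), 'cam_to_world': array([[ 8.39645870e-04,  9.93789153e-01, -1.11276294e-01,
         3.83282829e-01],
       [-9.99710568e-01, -1.84125136e-03, -2.39873056e-02,
        -2.25996504e-02],
       [-2.40432118e-02,  1.11264228e-01,  9.93499973e-01,
         1.16668477e+00],
       [ 0.00000000e+00,  0.00000000e+00,  0.00000000e+00,
         1.00000000e+00]])}
side {'K': array([[455.99774599,   0.        , 277.33331688],
       [  0.        , 455.99774599, 221.81028565],
       [  0.        ,   0.        ,   1.        ]]), 'cam_to_world': array([[ 0.90625011,  0.25160618, -0.33971321,  0.16589994],
       [-0.42204999,  0.49253727, -0.76110502, -0.78714667],
       [-0.02417731,  0.83312746,  0.55255234,  0.58264536],
       [ 0.        ,  0.        ,  0.        ,  1.        ]])}
{'t': 0.1, 'joint_positions': array([ 1.24096669e+00,  2.60644525e-01, -1.39288305e-01,  1.17270015e+00,
       -1.10706813e-05,  1.57082706e+00]), 'qvel': array([ 2.41962586e-05, -3.75659142e-03,  2.15886882e-03, -2.89352075e-04,
       -3.20262755e-05, -2.04335587e-03]), 'effort': array([-5.75568101e-04, -4.06508195e+01,  2.54526848e+01,  1.00699373e-02,
       -8.58610770e-05,  2.62426816e-06]), 'position': array([0.16983483, 0.49609685, 0.23051615]), 'ee_rot': array([[-9.46087589e-01,  3.23910378e-01, -5.84383428e-04],
       [ 3.23910905e-01,  9.46085986e-01, -1.74123497e-03],
       [-1.11271079e-05, -1.83664896e-03, -9.99998313e-01]]), 'wrist_force': array([0.58764197, 0.78715259, 0.44481598]), 'ft_torque': array([-0.0123239 , -0.02948477,  0.01136574]), 'grasp_force': 0.0, 'grip_width': 1.000211354203319}
```

View pics/top0.png

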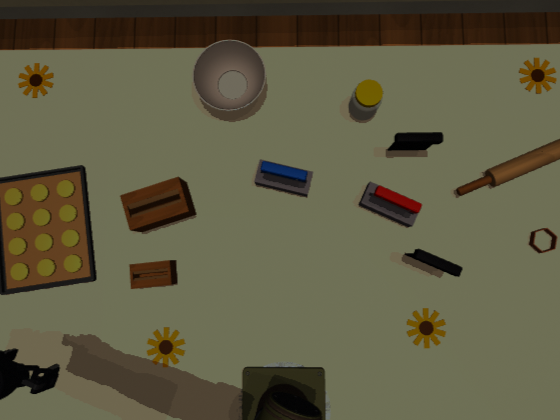

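View pics/side0.png

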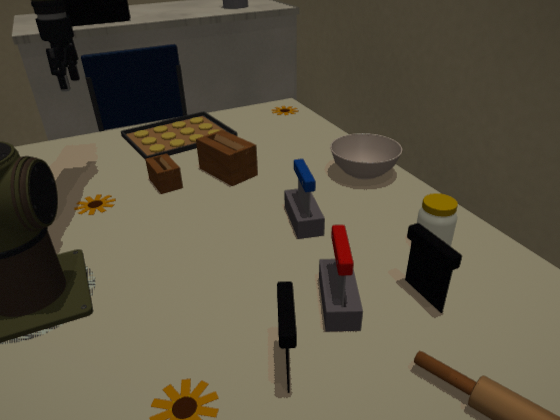

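The top view shows the red handle at (398,199), with black look-alikes at (417,140) and (437,263) and blue at (284,171). The larger block is at (158,205) and the small one at (153,274). I choose the red handle and the larger block, and check both in one close crop.

```bash
cat > m.py <<'E'
from h import *
t=cap('top');s=cap('side')
def red(c):
    h=cv2.cvtColor(c['image'],cv2.COLOR_BGR2HSV)
    m=(((h[...,0]<5)|(h[...,0]>174))&(h[...,1]>200)&(h[...,2]>70)).astype(np.uint8)
    n,l,st,ce=cv2.connectedComponentsWithStats(m);i=1+st[1:,4].argmax()
    cn=cv2.findContours((l==i).astype(np.uint8),cv2.RETR_EXTERNAL,cv2.CHAIN_APPROX_NONE)[0][0]
    return ce[i],st[i],cv2.minAreaRect(cn),cv2.boxPoints(cv2.minAreaRect(cn))
E
python3 - <<'E'
from m import *
for c in(t,s):print(red(c))
a,b=ray(t,*red(t)[0]),ray(s,*red(s)[0])
A=np.stack([a[1],-b[1]],1);k=np.linalg.lstsq(A,b[0]-a[0],rcond=None)[0]
print('tri',a[0]+k[0]*a[1],b[0]+k[1]*b[1])
for p in red(t)[3]:print('corner z.134',onz(t,*p,.134))
im=cv2.convertScaleAbs(t['image'],alpha=2.2)
g=lambda u,v:cv2.resize(im[v-35:v+35,u-45:u+45],None,fx=6,fy=6,interpolation=cv2.INTER_CUBIC)[:, :400] 
cv2.imwrite('pics/crop1.png',np.hstack([cv2.resize(im[v-50:v+50,u-45:u+45],None,fx=4.4,fy=4.4,interpolation=cv2.INTER_CUBIC) for u,v in((395,203),(158,205))]))
E
```

```text
(array([398.02267574, 198.53061224]), array([376, 186,  45,  26, 441], dtype=int32), ((398.0464172363281, 198.5206298828125), (47.010528564453125, 9.442719459533691), 23.962491989135742), array([[374.64954, 193.28868],
       [378.48456, 184.6598 ],
       [421.4433 , 203.75258],
       [417.60828, 212.38145]], dtype=float32))
(array([341.75510204, 245.85157699]), array([332, 226,  21,  41, 539], dtype=int32), ((341.51763916015625, 245.32940673828125), (41.43372344970703, 13.666620254516602), 77.47119140625), array([[330.35294, 226.58824],
       [343.69412, 223.62352],
       [352.68234, 264.07056],
       [339.34116, 267.03528]], dtype=float32))
tri [ 0.51149308 -0.27024606  0.12390613] [ 0.51314885 -0.27101673  0.12429273]
corner z.134 [ 0.52260019 -0.21437337  0.134     ]
corner z.134 [ 0.54278269 -0.22368285  0.134     ]
corner z.134 [ 0.49801309 -0.32116129  0.134     ]
corner z.134 [ 0.47805906 -0.31172884  0.134     ]
```

View pics/crop1.png

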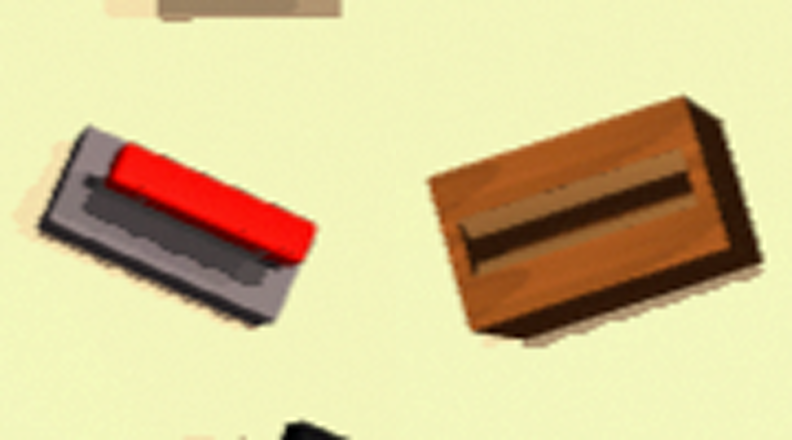

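Left crop: the red handle stands in its grey rest, with rest corners at about (88,127), (42,226) and (272,322). Right crop: the larger block, with top corners (429,180), (685,97), (730,247) and (474,330), and its slot parallel to the long side.

```bash
python3 - <<'E'
from m import *
f=lambda x,y,u0,z:onz(t,x/4.4+u0,y/4.4+153+ (0),z)
P=np.array([onz(t,(x-396)/4.4+113,y/4.4+155,.09)[:2] for x,y in((429,180),(685,97),(730,247),(474,330))])
print('block',P.mean(0),[np.linalg.norm(P[i]-P[i-1]) for i in range(4)])
d=P[0]-P[1]+P[3]-P[2];print('slot dir ang',np.degrees(np.arctan2(d[1],d[0])))
R=np.array([onz(t,x/4.4+350,y/4.4+153,.046)[:2] for x,y in((88,127),(42,226),(272,322))])
print('rest',(R[0]+R[2])/2,np.linalg.norm(R[0]-R[1]),np.linalg.norm(R[2]-R[1]));d=R[1]-R[2];print(np.degrees(np.arctan2(d[1],d[0])))
a=np.array([.5126,-.2704]);r=(R[0]+R[2])/2;n=np.array([-d[1],d[0]])/np.linalg.norm(d);print('handle offset across',(a-r)@n,'along',(a-r)@d/np.linalg.norm(d))
print('mouth', onz(t,(577-396)/4.4+113,214/4.4+155,.09))
E
```

```text
block [0.5048658  0.31167457] [np.float64(0.08812750489803618), np.float64(0.14933705545615217), np.float64(0.08825865454204138), np.float64(0.14797842596797423)]
slot dir ang 108.031177615632
rest [ 0.50762018 -0.2703106 ] 0.06323879769204521 0.13976725174789803
66.89115057757591
handle offset across -0.004615328282167167 along 0.001872252637386322
mouth [0.50438005 0.313053   0.09      ]
```

>>> carry_out(
  deltas=[
    {"translation": [0.36, -0.8, 0], "twist": -0.99, "gripper": 0},
    {"translation": [0.36, -0.8, 0], "twist": -0.99, "gripper": 0},
    {"translation": [0.36, -0.8, 0], "twist": -0.99, "gripper": 0},
    {"translation": [0.36, -0.8, 0], "twist": -0.99, "gripper": 0},
    {"translation": [0.36, -0.8, 0], "twist": -0.99, "gripper": 0},
    {"translation": [0.36, -0.8, 0], "twist": -0.99, "gripper": 0},
    {"translation": [0.36, -0.8, 0], "twist": -0.99, "gripper": 0},
    {"translation": [0.36, -0.8, 0], "twist": -0.99, "gripper": 0},
    {"translation": [0.36, -0.8, 0], "twist": -0.99, "gripper": 0},
    {"translation": [0.36, -0.8, 0], "twist": -0.99, "gripper": 0},
    {"translation": [0.36, -0.8, 0], "twist": -0.99, "gripper": 0},
    {"translation": [0.36, -0.8, 0], "twist": -0.99, "gripper": 0},
  ],
)

```text
t: 1.8
position: [0.3432, 0.1116, 0.2314]
ee_rot: [[-0.398, 0.917, 0.0], [0.917, 0.398, 0.0], [-0.0, 0.001, -1.0]]
wrist_force: [0.3, 1.0, -1.2]
grip_width: 0.999
grasp_force: 0.0
```

>>> carry_out(
  deltas=[
    {"translation": [0.36, -0.8, 0], "twist": -0.99, "gripper": 0},
    {"translation": [0.36, -0.8, 0], "twist": -0.99, "gripper": 0},
    {"translation": [0.36, -0.8, 0], "twist": -0.99, "gripper": 0},
    {"translation": [0.36, -0.8, 0], "twist": -0.99, "gripper": 0},
    {"translation": [0.36, -0.8, 0], "twist": -0.99, "gripper": 0},
    {"translation": [0.36, -0.8, 0], "twist": -0.99, "gripper": 0},
    {"translation": [0.36, -0.8, 0], "twist": -0.99, "gripper": 0},
    {"translation": [0.36, -0.8, 0], "twist": -0.99, "gripper": 0},
    {"translation": [0.36, -0.8, 0], "twist": -0.99, "gripper": 0},
    {"translation": [0.36, -0.8, 0], "twist": -0.99, "gripper": 0},
    {"translation": [0.36, -0.7, 0], "twist": -0.99, "gripper": 0},
    {"translation": [0, 0, 0], "twist": -0.99, "gripper": 0},
  ],
)

```text
t: 3.3
position: [0.5023, -0.2374, 0.2308]
ee_rot: [[0.41, 0.912, 0.0], [0.912, -0.41, -0.001], [-0.0, 0.001, -1.0]]
wrist_force: [0.1, -0.1, -0.1]
grip_width: 0.998
grasp_force: 0.0
```

>>> carry_out(
  deltas=[
    {"translation": [0.25, -0.82, 0], "twist": 0, "gripper": 0},
    {"translation": [0, 0, -0.6], "twist": 0, "gripper": 0},
    {"translation": [0, 0, -0.7], "twist": 0, "gripper": 0},
    {"translation": [0, 0, -0.7], "twist": 0, "gripper": 0},
    {"translation": [0, 0, 0], "twist": 0, "gripper": 0},
  ],
)

```text
t: 3.92
position: [0.5093, -0.2671, 0.1491]
ee_rot: [[0.406, 0.914, -0.005], [0.914, -0.406, 0.003], [0.0, -0.005, -1.0]]
wrist_force: [-0.8, -0.4, 0.5]
grip_width: 0.999
grasp_force: 0.0
```

```bash
python3 - <<'E'
from h import *
o=[]
for n,u,v in(('top',400,200),('side',342,240)):
    c=cap(n);im=cv2.convertScaleAbs(c['image'],alpha=2.2);o.append(cv2.resize(im[v-75:v+75,u-55:u+45],None,fx=4,fy=4,interpolation=cv2.INTER_CUBIC))
cv2.imwrite('pics/crop2.png',np.hstack(o))
E
```

```text
(no output)
```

View pics/crop2.png

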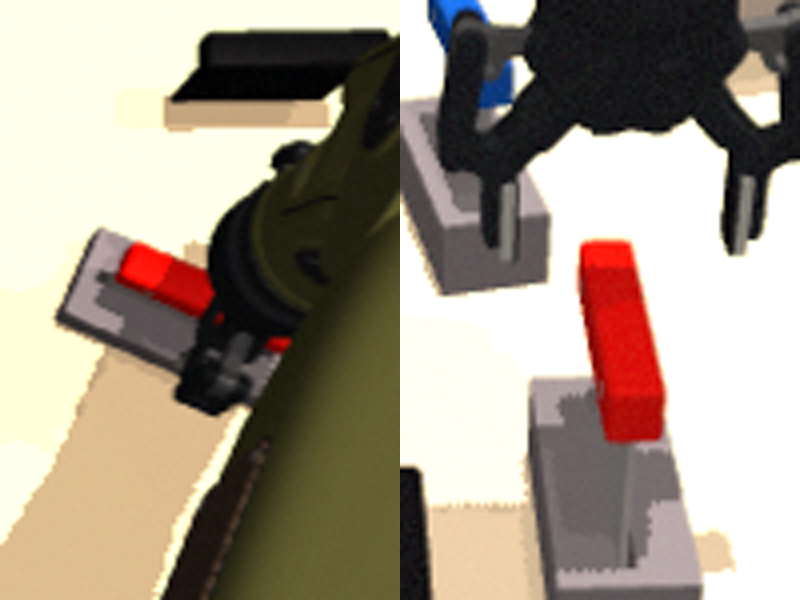

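The crop shows the open fingers, tips at about (508,258) and (740,250), straddling the red handle at (620,330) along the right direction. Next I lower and grip.

>>> carry_out(
  deltas=[
    {"translation": [0.06, -0.06, -0.6], "twist": 0, "gripper": 0},
    {"translation": [0, 0, -0.6], "twist": 0, "gripper": 0},
    {"translation": [0, 0, 0], "twist": 0, "gripper": 0},
    {"translation": [0, 0, 0], "twist": 0, "gripper": 0.3},
    {"translation": [0, 0, 0], "twist": 0, "gripper": 0.5},
    {"translation": [0, 0, 0], "twist": 0, "gripper": 0.7},
    {"translation": [0, 0, 0], "twist": 0, "gripper": 0.9},
    {"translation": [0, 0, 0], "twist": 0, "gripper": 1},
    {"translation": [0, 0, 0], "twist": 0, "gripper": 1},
    {"translation": [0, 0, 0], "twist": 0, "gripper": 1},
  ],
)

```text
t: 5.28
position: [0.5137, -0.2706, 0.1043]
ee_rot: [[0.406, 0.914, 0.001], [0.914, -0.406, -0.0], [-0.0, 0.001, -1.0]]
wrist_force: [-0.6, 0.7, 5.0]
grip_width: 0.276
grasp_force: 59.2
```

>>> carry_out(
  deltas=[
    {"translation": [0, 0, 0.3], "twist": 0, "gripper": 1},
    {"translation": [0, 0, 0.5], "twist": 0, "gripper": 1},
    {"translation": [0, 0, 0.6], "twist": 0, "gripper": 1},
    {"translation": [0, 0, 0.8], "twist": 0, "gripper": 1},
    {"translation": [0, 0, 0.8], "twist": 0, "gripper": 1},
    {"translation": [0, 0, 0.8], "twist": 0, "gripper": 1},
    {"translation": [0, 0, 0.6], "twist": 0, "gripper": 1},
    {"translation": [0, 0, 0], "twist": 0, "gripper": 1},
    {"translation": [0, 0, 0], "twist": 0, "gripper": 1},
  ],
)

```text
t: 6.4
position: [0.5131, -0.2702, 0.2782]
ee_rot: [[0.406, 0.914, -0.002], [0.914, -0.406, 0.001], [0.0, -0.002, -1.0]]
wrist_force: [0.2, -0.2, -3.4]
grip_width: 0.271
grasp_force: 59.2
```

```bash
python3 - <<'E'
from h import *
o=[]
for n,u,v in(('top',400,200),('side',342,200)):
    c=cap(n);im=cv2.convertScaleAbs(c['image'],alpha=2.2);o.append(cv2.resize(im[v-100:v+100,u-67:u+66],None,fx=3,fy=3,interpolation=cv2.INTER_CUBIC))
cv2.imwrite('pics/crop3.png',np.hstack(o))
E
```

```text
(no output)
```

View pics/crop3.png

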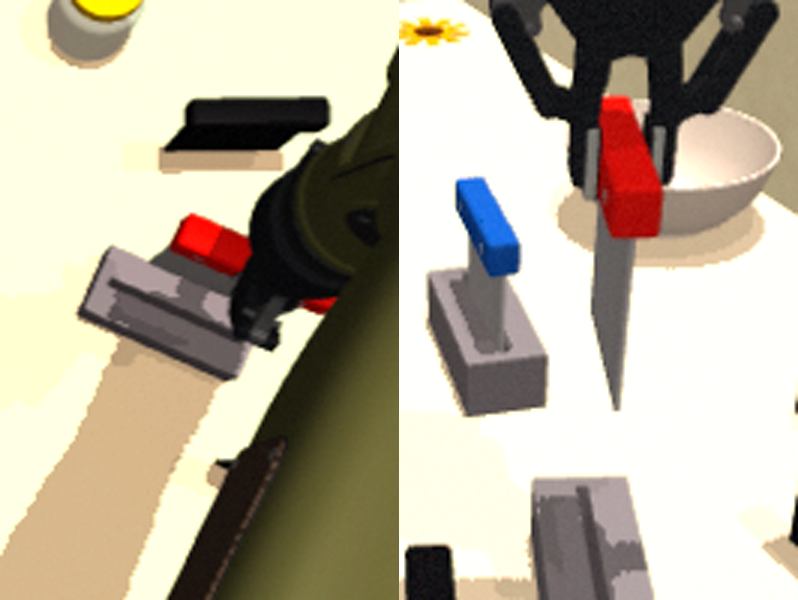

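The scraper is held, and its lower blade corners show in the side crop at (617,410) and (592,313). I check the blade position relative to the tool.

```bash
python3 - <<'E'
from h import *
c=cap('side');S=ctrl.read_state();R=S['ee_rot'];p=S['position']
for u,v in((347.7,236.5),(339.3,204.3)):
  for z in(.175,.18,.185):
    q=onz(c,u,v,z);print(z,q.round(4),'tool',(R.T@(q-p)*1000).round(1))
print(S['ft_torque'],p)
E
```

```text
0.175 [ 0.4955 -0.3117  0.175 ] tool [-45.1   1.3 102.7]
0.18 [ 0.4914 -0.3175  0.18  ] tool [-52.1  -0.   97.7]
0.185 [ 0.4874 -0.3234  0.185 ] tool [-59.   -1.4  92.7]
0.175 [ 0.5336 -0.2248  0.175 ] tool [ 49.8   0.9 102.7]
0.18 [ 0.5291 -0.2317  0.18  ] tool [41.7 -0.4 97.7]
0.185 [ 0.5246 -0.2386  0.185 ] tool [33.5 -1.8 92.7]
[ 0.0355278  -0.01455306 -0.01550186] [ 0.51285006 -0.27009458  0.27773012]
```

>>> carry_out(
  deltas=[
    {"translation": [0, 0.5, 0], "twist": 0.3, "gripper": 1},
    {"translation": [0, 0.8, 0], "twist": 0.6, "gripper": 1},
    {"translation": [0, 0.8, 0], "twist": 0.6, "gripper": 1},
    {"translation": [0, 0.8, 0], "twist": 0.6, "gripper": 1},
    {"translation": [0, 0.8, 0], "twist": 0.6, "gripper": 1},
    {"translation": [0, 0.8, 0], "twist": 0.6, "gripper": 1},
    {"translation": [0, 0.8, 0], "twist": 0.6, "gripper": 1},
    {"translation": [0, 0.8, 0], "twist": 0.6, "gripper": 1},
    {"translation": [0, 0.8, 0], "twist": 0.6, "gripper": 1},
    {"translation": [0, 0.8, 0], "twist": 0.6, "gripper": 1},
    {"translation": [0, 0.8, 0], "twist": 0.6, "gripper": 1},
    {"translation": [0, 0.8, 0], "twist": 0.6, "gripper": 1},
  ],
)

```text
t: 8.05
position: [0.5125, 0.1034, 0.2789]
ee_rot: [[-0.067, 0.998, -0.001], [0.998, 0.067, 0.0], [0.0, -0.001, -1.0]]
wrist_force: [-0.1, 0.6, -3.8]
grip_width: 0.272
grasp_force: 59.2
```

>>> carry_out(
  deltas=[
    {"translation": [-0.05, 0.8, 0], "twist": 0.6, "gripper": 1},
    {"translation": [-0.05, 0.8, 0], "twist": 0.6, "gripper": 1},
    {"translation": [-0.05, 0.8, 0], "twist": 0.6, "gripper": 1},
    {"translation": [-0.05, 0.8, 0], "twist": 0.6, "gripper": 1},
    {"translation": [0, 0.8, 0], "twist": 0.6, "gripper": 1},
    {"translation": [0, 0.8, 0], "twist": 0.6, "gripper": 1},
    {"translation": [0, 0.5, 0], "twist": 0, "gripper": 1},
    {"translation": [0, 0, 0], "twist": 0, "gripper": 1},
    {"translation": [0, 0, 0], "twist": 0, "gripper": 1},
  ],
)

```text
t: 9.18
position: [0.5052, 0.3128, 0.2791]
ee_rot: [[-0.31, 0.951, -0.001], [0.951, 0.31, -0.001], [-0.001, -0.001, -1.0]]
wrist_force: [0.8, -0.0, -3.4]
grip_width: 0.273
grasp_force: 59.1
```

>>> carry_out(
  deltas=[
    {"translation": [-0.02, 0.06, -0.6], "twist": 0, "gripper": 1},
    {"translation": [0, 0, -0.6], "twist": 0, "gripper": 1},
    {"translation": [0, 0, -0.5], "twist": 0, "gripper": 1},
    {"translation": [0, 0, 0], "twist": 0, "gripper": 1},
    {"translation": [0, 0, 0], "twist": 0, "gripper": 1},
  ],
)

```text
t: 9.8
position: [0.5053, 0.3155, 0.2123]
ee_rot: [[-0.309, 0.951, 0.001], [0.951, 0.309, 0.0], [0.0, 0.001, -1.0]]
wrist_force: [-0.8, -0.1, -2.2]
grip_width: 0.271
grasp_force: 59.3
```

```bash
python3 - <<'E'
from h import *
o=[]
for n,u,v in(('top',158,205),('side',227,130)):
    c=cap(n);im=cv2.convertScaleAbs(c['image'],alpha=2.2);o.append(cv2.resize(im[v-60:v+60,u-40:u+40],None,fx=5,fy=5,interpolation=cv2.INTER_CUBIC))
cv2.imwrite('pics/crop4.png',np.hstack(o))
# expected block points in side view crop
for z in(.09,):
  for k in(-.065,.065): 
    q=proj(c,[.505-.309*k,.312+.951*k,z]);print('slot end',(q[0]-187)*5+400,(q[1]-70)*5)
E
```

```text
slot end 658.3207962522156 391.43883954296984
slot end 510.86648167748706 323.2408034094192
```

View pics/crop4.png

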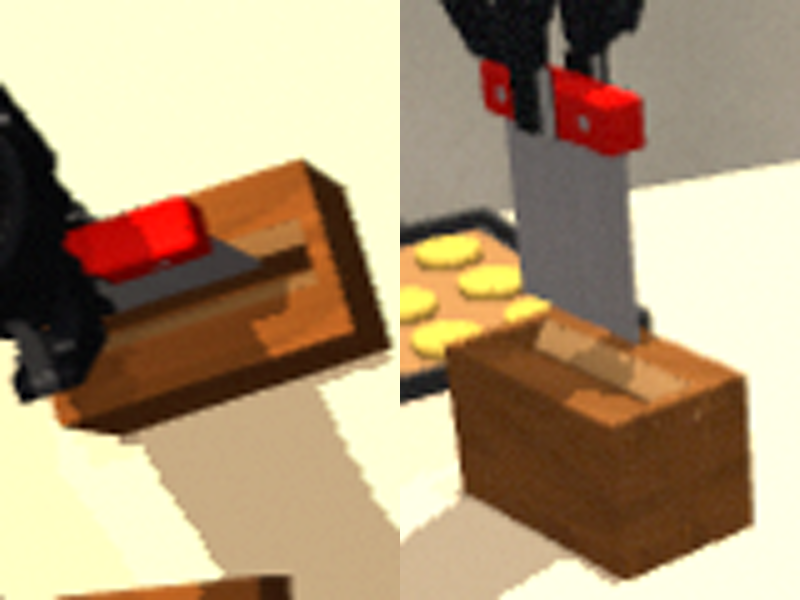

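The top crop shows the blade's near lower corner at (262,265) above the slot. The side crop shows it at (638,340) above the mouth, whose right end runs from (690,378) to (648,402).

```bash
python3 - <<'E'
from h import *
t=cap('top');s=cap('side');S=ctrl.read_state();R=S['ee_rot'];p=S['position']
T=lambda q:(R.T@(q-p)*1000).round(1)
print('blade top',T(onz(t,118+262/5,145+265/5,.114)),'blade side',T(onz(s,187+238/5,70+340/5,.114)), 'left', T(onz(s,187+124/5,70+292/5,.114)))
print('mouth side r',T(onz(s,187+290/5,70+378/5,.09)),T(onz(s,187+248/5,70+402/5,.09)))
print('mouth top r',T(onz(t,118+300/5,145+223/5,.09)),T(onz(t,118+313/5,145+283/5,.09)))
print('block corners top',T(onz(t,118+303/5,145+160/5,.09)),T(onz(t,118+355/5,145+330/5,.09)))
print('block corners side',T(onz(s,187+348/5,70+376/5,.09)),T(onz(s,187+217/5,70+427/5,.09)),T(onz(s,187+48/5,70+350/5,.09)))
E
```

```text
blade top [-49.8  -6.2  98.4] blade side [-54.   -1.3  98.4] left [42.5 -3.5 98.4]
mouth side r [-67.7  20.3 122.4] [-75.1 -13.9 122.4]
mouth top r [-68.   12.7 122.4] [-65.7 -17.6 122.4]
block corners top [-78.3  42.1 122.5] [-78.6 -46.  122.3]
block corners side [-87.8  43.2 122.5] [-87.2 -43.6 122.3] [ 55.8 -47.6 122.4]
```

>>> carry_out(
  deltas=[
    {"translation": [0.09, -0.1, 0], "twist": 0, "gripper": 1},
    {"translation": [0, 0, -0.3], "twist": 0, "gripper": 1},
    {"translation": [0, 0, -0.3], "twist": 0, "gripper": 1},
    {"translation": [0, 0, -0.25], "twist": 0, "gripper": 1},
    {"translation": [0, 0, -0.25], "twist": 0, "gripper": 1},
    {"translation": [0, 0, 0], "twist": 0, "gripper": 1},
  ],
)

```text
t: 10.75
position: [0.5076, 0.3115, 0.166]
ee_rot: [[-0.31, 0.951, -0.002], [0.951, 0.31, -0.001], [-0.001, -0.002, -1.0]]
wrist_force: [-0.5, 0.1, -2.8]
grip_width: 0.271
grasp_force: 59.2
```

>>> carry_out(
  deltas=[
    {"translation": [0, 0, -0.25], "twist": 0, "gripper": 1},
    {"translation": [0, 0, -0.25], "twist": 0, "gripper": 1},
    {"translation": [0, 0, -0.25], "twist": 0, "gripper": 1},
    {"translation": [0, 0, -0.25], "twist": 0, "gripper": 1},
    {"translation": [0, 0, 0], "twist": 0, "gripper": 1},
  ],
)

```text
t: 11.38
position: [0.5076, 0.3114, 0.1261]
ee_rot: [[-0.31, 0.951, -0.002], [0.951, 0.31, -0.001], [-0.001, -0.002, -1.0]]
wrist_force: [0.5, -0.5, -3.3]
grip_width: 0.27
grasp_force: 59.2
```

>>> carry_out(
  deltas=[
    {"translation": [0, 0, -0.15], "twist": 0, "gripper": 1},
    {"translation": [0, 0, -0.1], "twist": 0, "gripper": 1},
    {"translation": [0, 0, 0], "twist": 0, "gripper": 1},
  ],
)

```text
t: 11.75
position: [0.5082, 0.3117, 0.117]
ee_rot: [[-0.31, 0.951, -0.001], [0.951, 0.31, -0.0], [-0.0, -0.001, -1.0]]
wrist_force: [-0.1, 0.3, -2.9]
grip_width: 0.27
grasp_force: 59.3
```

>>> carry_out(
  deltas=[
    {"translation": [0, 0, -0.05], "twist": 0, "gripper": 1},
    {"translation": [0, 0, -0.04], "twist": 0, "gripper": 1},
    {"translation": [0, 0, 0], "twist": 0, "gripper": 1},
  ],
)

```text
t: 12.12
position: [0.5083, 0.3118, 0.1136]
ee_rot: [[-0.31, 0.951, -0.0], [0.951, 0.31, -0.0], [-0.0, -0.0, -1.0]]
wrist_force: [-0.2, -0.8, -2.7]
grip_width: 0.276
grasp_force: 59.3
```

>>> carry_out(
  deltas=[
    {"translation": [0, 0, -0.04], "twist": 0, "gripper": 1},
    {"translation": [0, 0, 0], "twist": 0, "gripper": 1},
  ],
)

```text
t: 12.38
position: [0.5086, 0.312, 0.1133]
ee_rot: [[-0.31, 0.951, 0.001], [0.951, 0.31, 0.001], [0.0, 0.001, -1.0]]
wrist_force: [-1.8, -0.5, 5.1]
grip_width: 0.272
grasp_force: 60.5
```

Contact came at the expected floor height (TCP 0.113). Next I release and retreat straight up.

>>> carry_out(
  deltas=[
    {"translation": [0, 0, 0], "twist": 0, "gripper": 0.65},
    {"translation": [0, 0, 0], "twist": 0, "gripper": 0.5},
    {"translation": [0, 0, 0], "twist": 0, "gripper": 0.3},
    {"translation": [0, 0, 0], "twist": 0, "gripper": 0.1},
    {"translation": [0, 0, 0], "twist": 0, "gripper": 0},
    {"translation": [0, 0, 0], "twist": 0, "gripper": 0},
    {"translation": [0, 0, 0.3], "twist": 0, "gripper": 0},
    {"translation": [0, 0, 0.6], "twist": 0, "gripper": 0},
    {"translation": [0, 0, 0.9], "twist": 0, "gripper": 0},
    {"translation": [0, 0, 0.9], "twist": 0, "gripper": 0},
    {"translation": [-0.5, 0, 0.9], "twist": 0, "gripper": 0},
    {"translation": [0, 0, 0], "twist": 0, "gripper": 0},
  ],
)

```text
t: 13.88
position: [0.4893, 0.313, 0.2607]
ee_rot: [[-0.311, 0.95, 0.006], [0.95, 0.311, 0.004], [0.002, 0.007, -1.0]]
wrist_force: [0.1, 0.6, 0.3]
grip_width: 1.0
grasp_force: 0.0
```

```bash
python3 - <<'E'
from m import *
o=[]
for c,u,v in((t,158,205),(s,227,140)):
    im=cv2.convertScaleAbs(c['image'],alpha=2.2);o.append(cv2.resize(im[v-60:v+60,u-40:u+40],None,fx=5,fy=5,interpolation=cv2.INTER_CUBIC))
cv2.imwrite('pics/crop5.png',np.hstack(o))
a,b=ray(t,*red(t)[0]),ray(s,*red(s)[0])
k=np.linalg.lstsq(np.stack([a[1],-b[1]],1),b[0]-a[0],rcond=None)[0]
print('handle',a[0]+k[0]*a[1],b[0]+k[1]*b[1])
cv2.imwrite('pics/side5.png',cv2.convertScaleAbs(s['image'],alpha=1.8))
E
```

```text
handle [0.52054936 0.31907584 0.13156769] [0.52390991 0.31802793 0.13166743]
```

View pics/crop5.png

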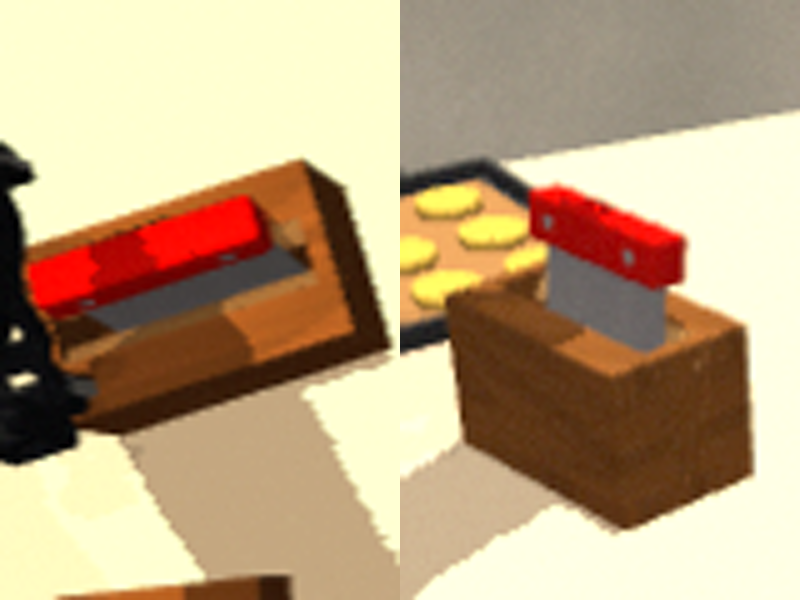

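View pics/side5.png

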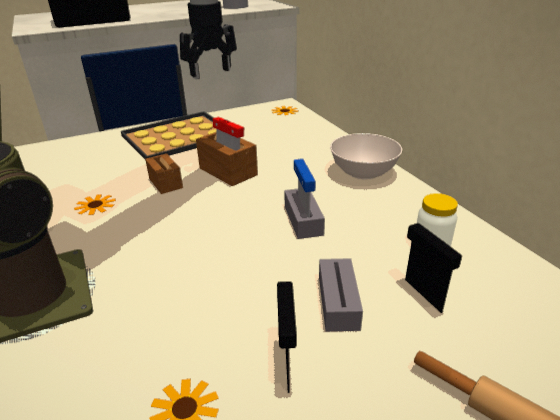

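The red scraper stands seated in the large block's slot at side (228,130), leaning a little against the mouth as the slot allows. The blue one is untouched in its rest at (305,200), the red rest is empty, and the gripper is clear. I hand in.

```bash
python3 -c "
from plant import ctrl
print(ctrl.finish_job())"
```

```text
the job is handed in; nothing more can be done
None
```

The red-handled scraper is in the larger wooden block, blade down on the slot floor and released. It leans roughly 7 to 10 degrees (a rough estimate) against the 10 allowed; the blue scraper still stands in its own rest, and the job was handed in at about 14 s.

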